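# Rehang a sample-tube carrier on the locking fork

## Task

Take the tube carrier off the grey fork and hang it on the blue one without setting it down, keeping it level: gently rest its bar on the open front of the blue prongs while you still hold it, then slide it back along them under the roofs, past both orange keepers, until it is fully home against the stops and the keepers have sprung shut behind it. Let go; never force it against the fork and leave the other things on the bench alone.

Things in the scene. Friction and masses are not known exactly. Their poses are not given: they have to be found in the camera images.
- carrier: Cream tube carrier full of blue-capped tubes, about 0.35 to 0.65 kg. Block 76 (x) x 88 (y) x 46 mm, tubes up to 84 mm; a central stem rises to a grip tab. Origin: centre of the underside; x thin way of the tab, y along the hanger bar, z up. Made of one rigid piece, hanging at the start from the grey fork by its bar with its axes parallel to that stand's axes.
- hanger_bar (a point): Centre of the carrier's steel hanger bar, 115 mm above its underside: 8 mm diameter, 144 mm long along the carrier's y, fixed to the stem.
- grip_tab (a point): Grip point on the carrier's flat cream tab, 51 mm above the bar. The tab is 12 mm thick (carrier x), 30 mm wide (y) and spans -2 mm to +73 mm of height relative to the bar; its top is 22 mm above this point.
- loading_stand: Fixed stand with the grey fork, turned up to 0.3 rad from square. Origin on the bench right below the middle of its saddle; local -x is the open front. Post 22 x 30 mm, 227 mm high, at local x +108 mm. Two prongs at local y +-60 mm, 12 mm wide, tops 200 mm above the bench, front ends at x -18 mm; bar between lips (8 mm high). Block passes between prongs: raise bar over the lips, draw out to -x.
- locking_stand: Fixed stand with the blue fork, turned up to 0.3 rad from square. Origin on the bench, right below the bar's centre when fully home; local -x is the open front, z up. Post 22 x 30 mm, 247 mm high, at local x +108 mm. Two flat-topped prongs along x at local y +-60 mm, 12 mm wide, 10 mm thick; the carrier block passes between them, from the front or above. See mid_height for the rest.
- mid_height (a point): Fixed point 200 mm above the stand's origin, axes as the stand. The blue prong tops were clamped by hand from 20 mm below to 20 mm above it (not reported). Along local x: end lip 8 mm high at -56 to -50 mm; open top from -50 to -22 mm, to lower the bar in front of the keepers; then a roof, underside 16 mm and top 21 mm above the prong tops, and the stop's face at +4 mm.
- keeper_left (a joint): Orange spring flap in the mouth of the left (+y) slot, hanging from the roof at local x -20 mm, 14 mm long. 0 = shut (hanging down), rad, up to 1.3 when pushed inward (+x) by the bar; the two together take about 3 to 8 N to push in, and each springs shut behind the bar as the bar comes home (last few mm). It cannot swing outward.
- keeper_right (a joint): The same flap at the right (-y) slot.
- tube_rack: Bystander: cream rack of blue-capped tubes, 100 x 120 x 92 mm, loose on the bench. Origin under its centre.
- sanitiser: Bystander: white bottle, 60 mm diameter, 140 mm high, loose. Origin under its centre.
- tip_box: Bystander: blue box with clear lid, 85 x 120 x 70 mm, loose. Origin under its centre.

How it is judged:
By the outcome, as a careful person would: the job done as asked, in the order asked, and still so for the second after the job is handed in, with the robot touching nothing.
It also fails if it takes over 67 s, if anything falls off the work surface, if the arm or the gripper's body presses on something with over 40 N, if the wrist force passes 120 N, or if a joint passes its speed limit or range.

## Robot

A 6-joint arm with a two-finger parallel gripper is mounted at the origin on the work surface. World frame = base frame: x ahead of the robot, y to its left, z up, the work surface at z = 0. Lengths are in m, angles in rad, forces in N, time in s.
With the tool pointing down it reaches from about 0.35 to 0.85 m from the base axis. Payload 8.1 kg.
Tool frame: the origin (TCP) lies at the very end of the fingers, on their centre line; the grasp point (between the pads) lies 19 mm behind it; z points along the fingers, y is the line along which they close (so a half turn about z gives the same grasp; the last joint's range is limited). The gripper opens to 85 mm and grips with 20 to 120 N. Pads are 22 mm wide; open, the fingers measure 114 mm over their backs; the gripper's body (76 mm by 85 mm) begins 54 mm behind the grasp point. The pads swing forward as they close: fully open they stand 13 mm farther back than shut.
Start: joints at [1.249, 0.13, 1.488, -0, 1.523, -0.085], TCP at [0.141, 0.583, 0.231] pointing down, gripper open.
Joint ranges: [-2.96, 2.96], [-0.89, 2.26], [0.02, 2.5], [-1.34, 4.48], [0, 2.73], [-2.66, 2.66]. Speed limits (rad/s): [2.39, 2.39, 2.79, 3.14, 3.14, 3.14].

## Interface

Orientations are given as a unit quaternion [w, x, y, z].
In Python, from workcell import manip, snapshot, camera_model, regions_of gives the robot as it stands.
- The arm moves only by the tool play_rows, never from a script. Its argument "increments" is a list of rows, each a list of 2 entries, a list of its own where there are three numbers: the shift along the tool's x, y, z in mm, then the turn, a rotation vector about the tool's x, y, z in rad. In form: [[[x, y, z], [wx, wy, wz]], ...]. A call has 1 to 12 rows; each row shifts and turns the commanded pose from where the row before left it, along the tool's axes as they then stand; what a row does not reach is not made up. A row lasts 1/8 s, in which the tool goes at most 62.5 mm and 10.7 degrees, less where a joint would pass 70% of its speed; a pose out of reach is approached as far as the arm can. A call is refused whole if a number of a shift passes 62.5 or a number of a turn 0.188, either way. A call with a gripper value outside its range is refused whole. "fingers" is the finger opening in mm, from 0 to 85.4, set as the call begins (left out, the last holds). The fingers move at their own pace and stop on an object; the grip force is fixed at half the most. Time passes only in rows, so rows that do not move let the fingers close. It gives the time, the measured TCP pose, the force, the opening and the grip force at its end, in the units of the state.
- manip.get_state(): the state, without advancing time (a new reading comes with each control period).
- snapshot(name): name is "scene" or "top" or "wrist"; returns the picture (400x640x3 uint8, red, green, blue); there is no depth.
- camera_model(name): a dict with "vfov" (degrees; the focal length in pixels is half the picture's height over the tangent of half this angle, whatever the lens; pixels are square), "cx", "cy" (the principal point, pixels), "xyz" and "orientation" of the camera in the world. Camera axes: x right, y down, z forward; pixel columns grow to the right and rows downward; lengths in m; the calibration is good to about 2 mm. The wrist camera is an equidistant fisheye: a pixel r from the principal point sees the ray r / f radians off the axis. A picture is of the moment at which its call begins: read the wrist's pose just before it. camera_model takes no time and is no camera call; for the wrist camera it gives the pose at the moment of the call.
- manip.job_done(): hands the job in; it is judged then, once.
Trained networks look in the newest picture that a camera, given by its name, has taken for a name from the list of things; names that differ only in an ending like _2 or _b are one class to them, and where a whole thing is asked for, a point or a joint stands for the part that bears it (a point fixed in the world has none). Each returns a list of dicts, best first, with "confidence" (0 to 1); they miss things now and then, are a little off and sometimes report something else, mostly with a low value. They report only what shows in the picture. A call takes as long as a camera call.
- regions_of(camera, query): "mask" (400x640 bool, what is visible of it) and "location" ([column, row] in pixels, amid what is visible of it).
The state is a dict: "time": time; "joint_positions": joint angles; "joint_vel": joint speeds; "effort": joint torques, N m; "ee_pos": TCP position; "ee_rot": TCP orientation; "wrist_force": force on the tool from outside, world axes, zero at the start; "torque": the same for the moment, N m; "gripper_width": opening from 0.0 (shut) to 1.0 (fully open); "finger_force": force on a finger pad.
Only numpy, scipy, OpenCV 4.12 (cv2) and the standard library are available. Lean on these libraries where they do the work, as an engineer would, in place of code of your own. Each camera call takes 0.05 s, during which the arm holds its last target. There are 200 camera calls.

## Working session

There is one attempt and no reset: what is moved stays moved. The work goes in short steps, Python scripts to look and compute and a tool call to move; the robot and the scene stay as the last step left them, time stands still between calls to the robot, and variables do not carry over. Pictures are saved under pics/ and viewed, at most 10 in all, crops included, and the job is handed in when it is done.

Besides the shell and the picture viewer there is one more tool, called by a JSON object that holds its "api" and its "payload", one argument or row to a line. play_rows: Moves the arm, as the interface text tells. Its arguments: {"type":"object","properties":{"increments":{"type":"array"},"fingers":{"type":"number"}},"required":["increments"]}

```bash
mkdir -p pics; ls; cat > h.py <<'E'
import numpy as np, cv2
from scipy.spatial.transform import Rotation as R
from workcell import manip, snapshot, camera_model, regions_of
def rot(q): return R.from_quat([q[1],q[2],q[3],q[0]])
def save(im,n): cv2.imwrite('pics/'+n,im[:,:,::-1])
def ray(c,u,v,fish=False):
    f=200/np.tan(np.radians(c['vfov'])/2); a=np.array([u-c['cx'],v-c['cy']])/f
    if fish:
        r=np.hypot(*a); d=np.array([*(a/r*np.sin(r)),np.cos(r)])
    else: d=np.array([*a,1.])
    return np.array(c['xyz']),rot(c['orientation']).apply(d/np.linalg.norm(d))
def proj(c,P,fish=False):
    f=200/np.tan(np.radians(c['vfov'])/2)
    p=rot(c['orientation']).inv().apply(np.atleast_2d(P)-np.array(c['xyz']))
    if fish:
        h=np.hypot(p[:,0],p[:,1]); t=np.arctan2(h,p[:,2])
        return np.c_[c['cx']+f*t*p[:,0]/h,c['cy']+f*t*p[:,1]/h]
    return np.c_[c['cx']+f*p[:,0]/p[:,2],c['cy']+f*p[:,1]/p[:,2]]
def atz(c,u,v,z,fish=False):
    o,d=ray(c,u,v,fish); return o+d*(z-o[2])/d[2]
E
python3 - <<'E'
from h import *
for n in ('scene','top','wrist'):
    c=camera_model(n); im=snapshot(n); save(im,n+'0.png'); print(n,c)
    for q in ('carrier','hanger_bar','loading_stand','locking_stand','keeper_left','tube_rack','sanitiser','tip_box'):
        print(q,[(round(r['confidence'],2),np.round(r['location']).tolist(),int(r['mask'].sum())) for r in regions_of(n,q)[:3]])
print(manip.get_state())
E
```

```text
pics
scene {'vfov': 51.68186991848297, 'cx': 318.41910544482874, 'cy': 197.59030354022423, 'xyz': array([ 1.10985157, -0.46177819,  1.26117431]), 'orientation': array([-0.27790835,  0.85075835,  0.42424998, -0.13780103])}
carrier [(0.59, [261.0, 263.0], 1009)]
hanger_bar [(0.59, [264.0, 259.0], 1066)]
loading_stand [(0.78, [277.0, 288.0], 2406)]
locking_stand [(0.77, [403.0, 220.0], 2548)]
keeper_left [(0.36, [263.0, 259.0], 1071)]
tube_rack [(0.9, [308.0, 202.0], 1077)]
sanitiser [(0.73, [435.0, 173.0], 352)]
tip_box [(0.84, [209.0, 332.0], 1610)]
top {'vfov': 50.9997263210807, 'cx': 318.69912716087936, 'cy': 203.17853729711712, 'xyz': array([ 0.19901299, -0.01023397,  1.52903917]), 'orientation': array([-0.07725952,  0.70752434, -0.69836966,  0.07563125])}
carrier [(0.7, [390.0, 198.0], 630)]
hanger_bar [(0.65, [389.0, 194.0], 702)]
loading_stand [(0.88, [380.0, 176.0], 1617)]
locking_stand [(0.79, [255.0, 161.0], 2591)]
keeper_left []
tube_rack [(0.88, [310.0, 243.0], 902)]
sanitiser [(0.61, [194.0, 187.0], 343), (0.2, [391.0, 194.0], 721)]
tip_box [(0.93, [446.0, 188.0], 972)]
wr
[... 402 characters left out ...]
: 1.35, 'joint_positions': array([ 1.24860452e+00,  1.30406329e-01,  1.48820745e+00, -1.08384334e-05,
        1.52303895e+00, -8.53921420e-02]), 'joint_vel': array([-0.00018616,  0.00177692, -0.00046545, -0.00138177,  0.00134902,
       -0.00012039]), 'effort': array([ 1.49612639e-03, -5.69298398e+01, -5.00862873e+01,  2.33605306e-05,
        1.14549905e-03, -1.85006945e-05]), 'ee_pos': array([0.14072878, 0.58324833, 0.23128434]), 'ee_rot': array([-7.77866280e-07,  1.18123136e-01,  9.92998955e-01, -3.05102718e-05]), 'wrist_force': array([ 0.07188379,  0.26943161, -0.68455311]), 'torque': array([ 0.00305501, -0.00720899,  0.00785663]), 'finger_force': 0.0, 'gripper_width': 0.9982289954676439}
```

```bash
python3 - <<'E'
import cv2
a=cv2.imread('pics/top0.png'); cv2.imwrite('pics/top0c.png',cv2.resize(a[90:290,160:480],(800,500),interpolation=cv2.INTER_CUBIC))
a=cv2.imread('pics/scene0.png'); cv2.imwrite('pics/scene0c.png',cv2.resize(a[130:380,160:480],(768,600),interpolation=cv2.INTER_CUBIC))
E
```

```text
(no output)
```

View pics/top0c.png

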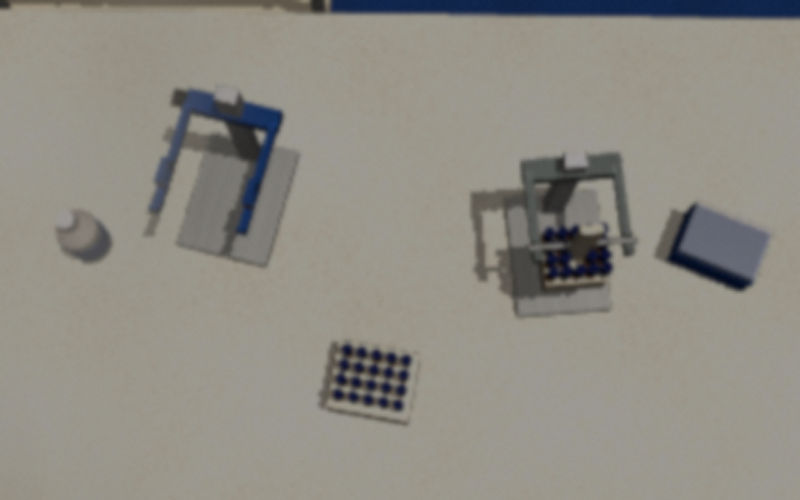

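View pics/scene0c.png

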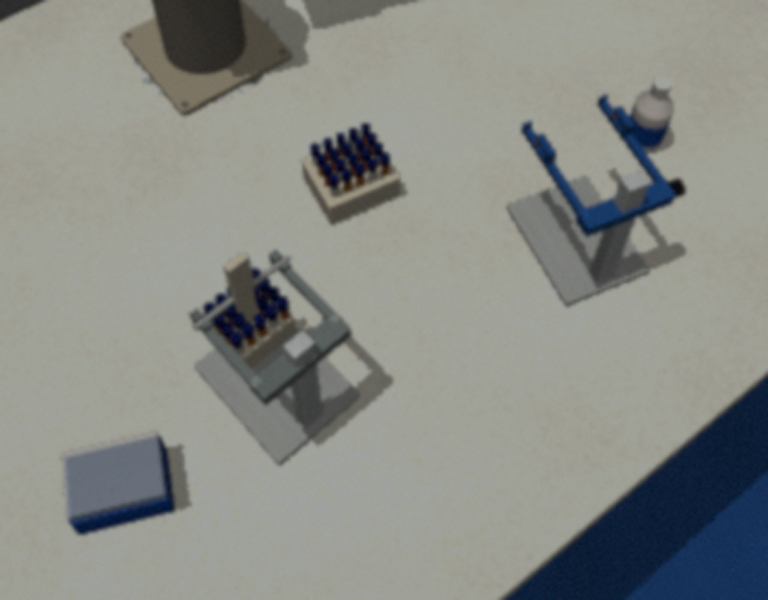

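```bash
python3 - <<'E'
from h import *
from scipy.optimize import least_squares
ct,cs=camera_model('top'),camera_model('scene')
T=lambda p:np.array([160+p[0]/2.5,90+p[1]/2.5]); S=lambda p:np.array([160+p[0]/2.4,130+p[1]/2.4])
def fit(pts,x0,hfree):
    def f(p):
        r=[]
        for P,a,b in pts:
            P=np.array(P,float)
            if hfree and P[0]<100: P[2]+=p[3]*.02
            W=R.from_euler('z',p[2]).apply(P/1)+[p[0],p[1],0]
            r+=list(proj(ct,W)[0]-T(a))+list(proj(cs,W)[0]-S(b))
        return r
    def g(p): 
        q=np.array(p); return f(q)
    # metres
    for i,(P,a,b) in enumerate(pts): pts[i]=(np.array(P)/1000,a,b)
    def ff(p):
        r=[]
        for P,a,b in pts:
            P=P.copy()
            if hfree and P[0]<.1: P[2]+=p[3]
            W=R.from_euler('z',p[2]).apply(P)+[p[0],p[1],0]
            r+=list(proj(ct,W)[0]-T(a))+list(proj(cs,W)[0]-S(b))
        return r
    s=least_squares(ff,x0); print(np.round(s.x,4),np.round(s.fun.reshape(-1,4),1))
fit([((108,0,247),(228,95),(632,183)),((-53,60,206),(154,210),(604,101)),((-53,-60,206),(242,231),(527,128))],[.4,.25,0,0],True)
fit([((108,0,227),(575,160),(300,347)),((0,72,204),(530,248),(288,262)),((0,-72,204),(632,241),(200,325)),((0,0,277),(587,243),(238,262))],[.3,-.2,0],False)
E
```

```text
[ 0.6272  0.2466 -0.2596 -0.012 ] [[-0.3 -0.7 -0.1 -0.8]
 [-0.1 -1.1 -0.9  0.5]
 [-0.7 -0.1 -0.9 -0.2]]
[ 0.5465 -0.243   0.0749] [[-0.3 -0.4 -1.1 -1.8]
 [-2.2 -0.5  0.7 -2.6]
 [ 1.  -0.4 -2.7  0.1]
 [ 1.  -5.8 -0.9 -1.4]]
```

```bash
cat >> h.py <<'E'
def plan(tgt,yaw):
    "yaw: direction of tool y in world; prints turn then shift (tool axes after the turn)"
    s=manip.get_state(); r=rot(s['ee_rot']); y=r.apply([0,1,0]); d=(yaw-np.arctan2(y[1],y[0])+np.pi)%(2*np.pi)-np.pi
    t=R.from_matrix(np.c_[[np.sin(-yaw),np.cos(yaw),0],[np.cos(yaw),np.sin(yaw),0],[0,0,-1]])
    rv=(r.inv()*t).as_rotvec()
    print('t',s['time'],'rotvec',np.round(rv,4),'shift mm',np.round(t.inv().apply(np.array(tgt)-s['ee_pos'])*1000,1),'now',np.round(s['ee_pos'],4),'F',np.round(s['wrist_force'],2),'w',round(s['gripper_width'],3),round(s['finger_force'],1))
def loc(o,yaw,p): return R.from_euler('z',yaw).apply(p)+np.array([o[0],o[1],0])
E
python3 - <<'E'
from h import *
c=camera_model('wrist');s=manip.get_state();r=rot(s['ee_rot'])
print(r.inv().apply(c['xyz']-s['ee_pos']), (r.inv()*rot(c['orientation'])).as_matrix().round(3))
plan(loc([.627,.247],-.26,[-.02,-.06,.38]),-.26)
E
```

```text
[ 6.73255020e-02  7.92473742e-05 -1.42883913e-01] [[ 0.001 -0.964 -0.265]
 [ 1.     0.001 -0.   ]
 [ 0.    -0.265  0.964]]
t 1.35 rotvec [-0.000e+00  1.000e-04  1.594e+00] shift mm [-259.9  536.4 -148.7] now [0.1407 0.5832 0.2313] F [ 0.07  0.27 -0.68] w 0.998 0.0
```

{"api": "play_rows", "payload": {
  "increments": [
    [[0,0,-16.5],[0,0,0.177]],
    [[0,0,-16.5],[0,0,0.177]],
    [[0,0,-16.5],[0,0,0.177]],
    [[0,0,-16.5],[0,0,0.177]],
    [[0,0,-16.5],[0,0,0.177]],
    [[0,0,-16.5],[0,0,0.177]],
    [[0,0,-16.5],[0,0,0.177]],
    [[0,0,-16.5],[0,0,0.177]],
    [[0,0,-16.5],[0,0,0.177]]
  ]
}}

```text
time: 2.48
ee_pos: [0.1407, 0.5832, 0.3804]
ee_rot: [-0.0, 0.794, 0.608, 0.0]
wrist_force: [0.1, -0.7, 0.4]
gripper_width: 1.002
finger_force: 0.0
```

{"api": "play_rows", "payload": {
  "increments": [
    [[-20,54,0],[0,0,0]],
    [[-20,54,0],[0,0,0]],
    [[-20,54,0],[0,0,0]],
    [[-20,54,0],[0,0,0]],
    [[-20,54,0],[0,0,0]],
    [[-20,54,0],[0,0,0]],
    [[-20,54,0],[0,0,0]],
    [[-20,54,0],[0,0,0]],
    [[-20,54,0],[0,0,0]],
    [[-20,50,0],[0,0,0]],
    [[0,0,0],[0,0,0]],
    [[0,0,0],[0,0,0]]
  ]
}}

```text
time: 3.98
ee_pos: [0.6076, 0.2526, 0.3795]
ee_rot: [-0.0, 0.793, 0.61, -0.0]
wrist_force: [-0.3, 0.1, 0.6]
gripper_width: 1.001
finger_force: 0.0
```

```bash
python3 - <<'E'
from h import *
import json
c=camera_model('wrist');im=snapshot('wrist');save(im,'w1.png')
json.dump({k:np.array(v).tolist() for k,v in c.items()},open('w1.json','w'))
o=[.627,.247];y=-.26
plan(loc(o,y,[-.02,0,.38]),y)
h=.188
for P in ([-.056,.06,h+.008],[-.056,-.06,h+.008],[-.022,.06,h+.021],[-.022,-.06,h+.021],[.108,0,.247]): print(P,proj(c,loc(o,y,P),True).round(1))
cv2.imwrite('pics/w1c.png',cv2.resize(im[:,:,::-1],(800,500)))
E
```

```text
t 4.025 rotvec [-0.0002 -0.0003  0.0015] shift mm [-0.9  0.7 -0.1] now [0.6072 0.2532 0.3799] F [ 0.53 -0.91  0.11] w 1.001 0.0
[-0.056, 0.06, 0.196] [[286.9 120.6]]
[-0.056, -0.06, 0.196] [[289.4 228.3]]
[-0.022, 0.06, 0.209] [[319.3 120.6]]
[-0.022, -0.06, 0.209] [[319.3 232.8]]
[0.108, 0, 0.247] [[452.5 188.4]]
```

View pics/w1c.png

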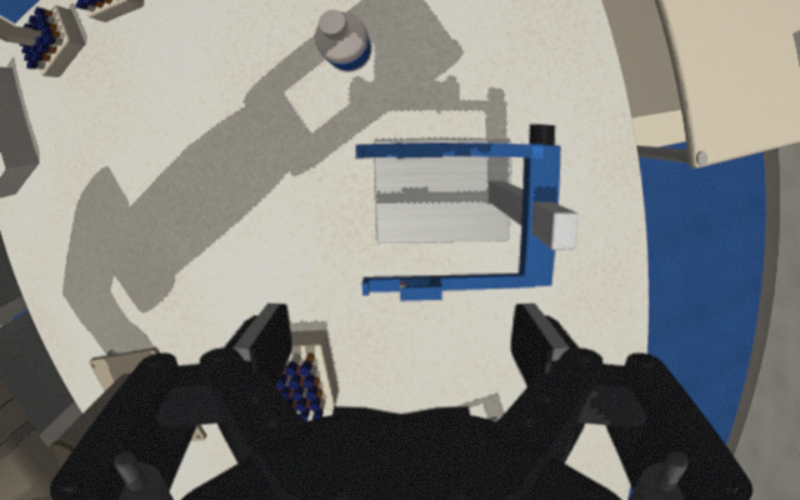

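```bash
python3 - <<'E'
import cv2
a=cv2.imread('pics/w1.png'); cv2.imwrite('pics/w1d.png',cv2.resize(a[100:250,275:475],(800,600),interpolation=cv2.INTER_CUBIC))
E
```

```text
(no output)
```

View pics/w1d.png

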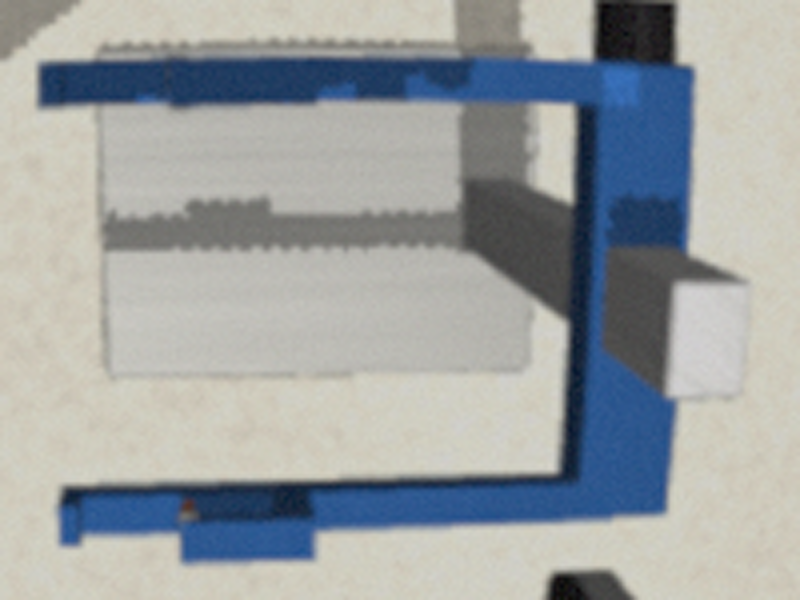

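```bash
python3 - <<'E'
from h import *
import json
from scipy.optimize import least_squares
c=json.load(open('w1.json'))
D=[(-56,66,8,40,65),(-56,54,8,40,105),(-56,-54,8,62,503),(-56,-66,8,62,545),(-22,-54,21,182,522),(-22,-66,21,183,562),
(97,15,247,672,282),(119,15,247,750,280),(119,-15,247,745,395),(97,-15,247,668,398)]
D=np.array(D,float)
def f(p,lo=0):
    P=D[:,:3].copy()/1000; P[:6,2]+=p[3]
    return (proj(c,loc(p[:2],p[2],P),True)-np.c_[275+D[:,3]/4,100+D[:,4]/4]).ravel()
s=least_squares(f,[.627,.247,-.26,.19]); print(s.x.round(4)); print(s.fun.reshape(-1,2).round(1))
J=s.jac; print(np.sqrt(np.diag(np.linalg.inv(J.T@J))).round(4))
plan(loc([.5465,-.243],.075,[0,0,.38]),.075)
E
```

```text
[ 0.6272  0.2477 -0.234   0.195 ]
[[-0.6 -0.5]
 [-0.1  1. ]
 [-0.7  0.4]
 [-0.  -0.1]
 [ 0.  -0.6]
 [ 0.1 -0.2]
 [ 0.6 -0.8]
 [ 1.3 -0.3]
 [ 0.1  0.7]
 [-0.5  0.5]]
[0.0004 0.0005 0.0044 0.002 ]
t 4.025 rotvec [-1.000e-04 -4.000e-04 -3.335e-01] shift mm [-4.903e+02 -9.770e+01 -1.000e-01] now [0.6072 0.2532 0.3799] F [ 0.53 -0.91  0.11] w 1.001 0.0
```

{"api": "play_rows", "payload": {
  "increments": [
    [[0,0,0],[0,0,-0.167]],
    [[0,0,0],[0,0,-0.167]],
    [[-49,-10,0],[0,0,0]],
    [[-49,-10,0],[0,0,0]],
    [[-49,-10,0],[0,0,0]],
    [[-49,-10,0],[0,0,0]],
    [[-49,-10,0],[0,0,0]],
    [[-49,-10,0],[0,0,0]],
    [[-49,-10,0],[0,0,0]],
    [[-49,-10,0],[0,0,0]],
    [[-49,-10,0],[0,0,0]],
    [[-49,-8,0],[0,0,0]]
  ]
}}

```text
time: 5.52
ee_pos: [0.5465, -0.2432, 0.3808]
ee_rot: [0.001, 0.679, 0.734, 0.0]
wrist_force: [0.5, 0.8, -0.1]
gripper_width: 0.998
finger_force: 0.0
```

```bash
python3 - <<'E'
from h import *
import json
snapshot('wrist'); c=camera_model('wrist');im=snapshot('wrist');save(im,'w2.png')
json.dump({k:np.array(v).tolist() for k,v in c.items()},open('w2.json','w'))
o=[.5465,-.243];y=.075
plan(loc(o,y,[0,0,.38]),y)
for P in ([0,.072,.204],[0,-.072,.204],[0,0,.277],[.108,0,.227]): print(P,proj(c,loc(o,y,P),True).round(1))
cv2.imwrite('pics/w2c.png',cv2.resize(im[75:275,220:500,::-1],(784,560),interpolation=cv2.INTER_CUBIC))
E
```

```text
t 5.625 rotvec [-0.0004  0.0014 -0.0029] shift mm [ 3.1  1.1 -0.2] now [ 0.5456 -0.2462  0.3798] F [ 0.23  0.07 -1.42] w 1.001 0.0
[0, 0.072, 0.204] [[322.6 102.3]]
[0, -0.072, 0.204] [[322.7 235.3]]
[0, 0, 0.277] [[323.1 188.7]]
[0.108, 0, 0.227] [[429.1 176.8]]
```

View pics/w2c.png

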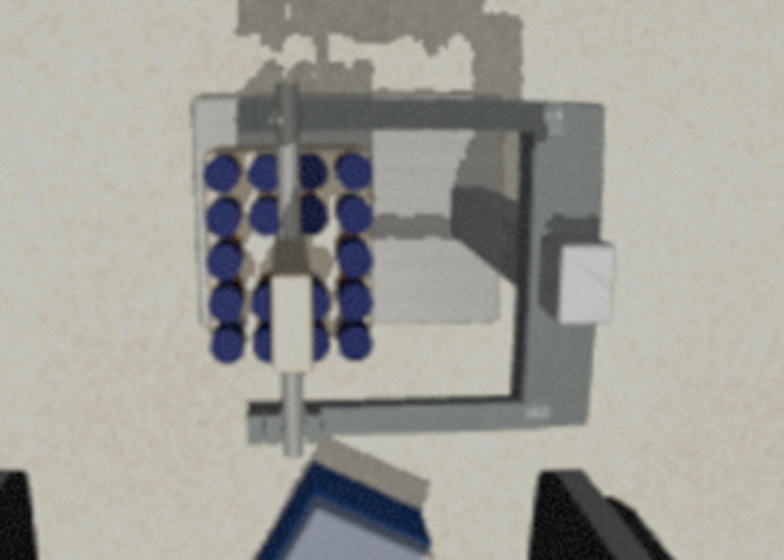

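```bash
python3 - <<'E'
from h import *
import json
from scipy.optimize import least_squares
c=json.load(open('w2.json'))
D=np.array([(0,72,204,287,84),(0,-72,204,293,457),(-6,15,277,273,276),(6,15,277,311,276),(6,-15,277,313,372),(-6,-15,277,273,372),
(97,15,227,559,242),(119,15,227,612,242),(119,-15,227,608,324),(97,-15,227,557,325)],float)
def f(p):
    return (proj(c,loc(p[:2],p[2],D[:,:3]/1000),True)-np.c_[220+D[:,3]/2.8,75+D[:,4]/2.8]).ravel()
s=least_squares(f,[.5465,-.243,.075]); print(s.x.round(4)); print(s.fun.reshape(-1,2).round(1))
p=s.x; plan(loc(p[:2],p[2],[0,0,.236]),p[2])
E
```

```text
[ 0.5473 -0.2451  0.0977]
[[-0.8 -0.6]
 [ 0.1 -1.1]
 [-1.4 -0.2]
 [-0.1 -0.5]
 [-0.3  0.6]
 [-0.4  0.9]
 [ 0.6  0.5]
 [ 1.8  0.6]
 [ 1.4 -0.1]
 [-0.1 -0.1]]
t 5.625 rotvec [-0.0004  0.0014 -0.0256] shift mm [  0.9   1.8 143.8] now [ 0.5456 -0.2462  0.3798] F [ 0.23  0.07 -1.42] w 1.001 0.0
```

{"api": "play_rows", "payload": {
  "increments": [
    [[1,2,0],[0,0.001,-0.026]],
    [[0,0,36],[0,0,0]],
    [[0,0,36],[0,0,0]],
    [[0,0,36],[0,0,0]],
    [[0,0,24],[0,0,0]],
    [[0,0,12],[0,0,0]],
    [[0,0,0],[0,0,0]]
  ]
}}

```text
time: 6.5
ee_pos: [0.5487, -0.2406, 0.2356]
ee_rot: [-0.001, 0.67, 0.743, 0.0]
wrist_force: [-0.4, -0.5, 0.2]
gripper_width: 0.998
finger_force: 0.0
```

{"api": "play_rows", "payload": {
  "increments": [
    [[0,0,0],[0,0,0]],
    [[0,0,0],[0,0,0]],
    [[0,0,0],[0,0,0]],
    [[0,0,0],[0,0,0]],
    [[0,0,0],[0,0,0]],
    [[0,0,0],[0,0,0]],
    [[0,0,0],[0,0,0]],
    [[0,0,0],[0,0,0]]
  ],
  "fingers": 0
}}

```text
time: 7.5
ee_pos: [0.5485, -0.2423, 0.2362]
ee_rot: [-0.0, 0.671, 0.742, 0.0]
wrist_force: [-2.4, -1.0, 4.9]
gripper_width: 0.132
finger_force: 58.9
```

{"api": "play_rows", "payload": {
  "increments": [
    [[0,0,-2],[0,0,0]],
    [[0,0,-4],[0,0,0]],
    [[0,0,-6],[0,0,0]],
    [[0,0,-6],[0,0,0]],
    [[0,0,0],[0,0,0]],
    [[0,0,0],[0,0,0]]
  ]
}}

```text
time: 8.25
ee_pos: [0.5485, -0.242, 0.2538]
ee_rot: [-0.0, 0.671, 0.742, 0.0]
wrist_force: [0.2, 0.5, -3.9]
gripper_width: 0.134
finger_force: 58.4
```

```bash
python3 - <<'E'
from h import *
for i in range(4):
    s=manip.get_state(); print(s['ee_pos'].round(4),s['ee_rot'].round(4),s['wrist_force'].round(2),s['torque'].round(3),s['finger_force']); c=camera_model('wrist'); im=snapshot('wrist')
print(s['joint_positions'].round(3))
save(im,'w3.png')
o=[.6272,.2477];y=-.234
plan(loc(o,y,[-.036,0,.30]),y)
E
```

```text
[ 0.5485 -0.242   0.2538] [-4.000e-04  6.705e-01  7.419e-01  3.000e-04] [ 0.21  0.46 -3.9 ] [ 0.029 -0.002  0.082] 58.37379992008209
[ 0.5484 -0.2419  0.2535] [-5.000e-04  6.705e-01  7.419e-01  3.000e-04] [-0.73  0.01 -5.67] [ 0.002  0.037 -0.017] 58.37304174900055
[ 0.5484 -0.2419  0.2535] [-6.000e-04  6.705e-01  7.419e-01  3.000e-04] [-0.23  0.45 -5.13] [0.058 0.057 0.063] 58.374037742614746
[ 0.5484 -0.242   0.2535] [-6.000e-04  6.705e-01  7.419e-01  3.000e-04] [-0.37 -1.33 -4.91] [-0.022 -0.04  -0.022] 58.37329924106598
[-5.020e-01  1.210e-01  1.458e+00  1.000e-03  1.564e+00 -6.030e-01]
t 8.45 rotvec [-0.0006 -0.0012  0.335 ] shift mm [494.6 -72.9 -46.5] now [ 0.5484 -0.242   0.2535] F [-0.31  0.59 -5.82] w 0.136 58.4
```

{"api": "play_rows", "payload": {
  "increments": [
    [[0,-6,0],[0,0,0]],
    [[0,-14,0],[0,0,0]],
    [[0,-22,0],[0,0,0]],
    [[0,-26,0],[0,0,0]],
    [[0,-22,-8],[0,0,0]],
    [[0,-14,-16],[0,0,0]],
    [[0,-6,-24],[0,0,0]],
    [[0,0,-24],[0,0,0.083]],
    [[0,0,-18],[0,0,0.083]],
    [[0,0,-10],[0,0,0.083]],
    [[0,0,0],[0,0,0.083]]
  ]
}}

```text
time: 9.82
ee_pos: [0.4393, -0.2536, 0.3564]
ee_rot: [0.001, 0.785, 0.62, 0.001]
wrist_force: [-0.1, 0.3, -5.6]
gripper_width: 0.131
finger_force: 58.8
```

```bash
python3 - <<'E'
from h import *
o=[.6272,.2477];y=-.234
plan(loc(o,y,[-.036,0,.30]),y)
E
```

```text
t 9.825 rotvec [0.0031 0.0004 0.0001] shift mm [531.2  30.6  56.4] now [ 0.4393 -0.2536  0.3564] F [-0.14  0.28 -5.64] w 0.131 58.8
```

{"api": "play_rows", "payload": {
  "increments": [
    [[10,5,-10],[0,0,0]],
    [[25,10,-15],[0,0,0]],
    [[45,10,-15],[0,0,0]],
    [[58,6,-10],[0,0,0]],
    [[60,0,0],[0,0,0]],
    [[60,0,0],[0,0,0]],
    [[60,0,0],[0,0,0]],
    [[60,0,0],[0,0,0]],
    [[58,0,0],[0,0,0]],
    [[50,0,0],[0,0,0]],
    [[30,0,0],[0,0,0]],
    [[15,0,0],[0,0,0]]
  ]
}}

```text
time: 11.32
ee_pos: [0.5906, 0.2588, 0.4046]
ee_rot: [-0.001, 0.783, 0.622, 0.0]
wrist_force: [0.2, -1.3, -5.7]
gripper_width: 0.134
finger_force: 58.9
```

{"api": "play_rows", "payload": {
  "increments": [
    [[0,0,0],[0,0,0]],
    [[0,0,0],[0,0,0]],
    [[0,0,0],[0,0,0]]
  ]
}}

```text
time: 11.7
ee_pos: [0.591, 0.2552, 0.4048]
ee_rot: [-0.0, 0.784, 0.62, 0.0]
wrist_force: [0.3, -0.5, -5.6]
gripper_width: 0.132
finger_force: 58.8
```

```bash
python3 - <<'E'
from h import *
import json
c=camera_model('wrist');im=snapshot('wrist');save(im,'w4.png')
json.dump({k:np.array(v).tolist() for k,v in c.items()},open('w4.json','w'))
o=[.6272,.2477];y=-.234
plan(loc(o,y,[-.036,0,.26]),y)
for h in(.19,.195,.2):print(h,proj(c,loc(o,y,np.array([[-.056,.066,h+.008],[-.056,.054,h+.008],[-.056,-.066,h+.008],[-.022,.066,h+.021]])),True).round(1).tolist())
cv2.imwrite('pics/w4c.png',cv2.resize(im[60:300,200:520,::-1],(800,600),interpolation=cv2.INTER_CUBIC))
E
```

```text
t 11.75 rotvec [ 0.0002 -0.0011  0.0016] shift mm [  1.    1.  144.7] now [0.591  0.2554 0.4047] F [ 0.43  1.22 -4.87] w 0.131 58.8
0.19 [[304.0, 113.4], [304.0, 124.0], [305.0, 225.0], [334.9, 113.4]]
0.195 [[303.7, 113.4], [303.8, 124.2], [304.8, 226.5], [335.1, 113.4]]
0.2 [[303.5, 113.4], [303.5, 124.3], [304.6, 228.0], [335.4, 113.5]]
```

View pics/w4c.png

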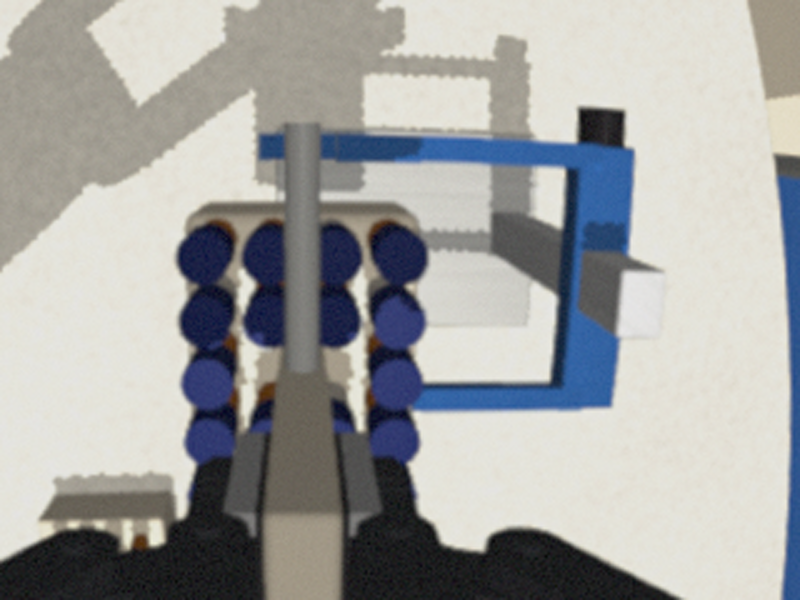

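```bash
python3 - <<'E'
from h import *
import json
c=json.load(open('w4.json'));y=-.234
for d in(-.004,-.002,0,.002): print(d,proj(c,loc([.591,.2554],y,np.array([0,.072+d,.4047-.032])),True).round(1), proj(c,loc([.591,.2554],y,np.array([0,.072+d,.4047-.028])),True).round(1))
print(proj(c,loc([.6272,.2477],y,np.array([[.097,.015,.247],[.119,-.015,.247],[.09,.06,.195],[.09,-.06,.195]])),True))
E
```

```text
-0.004 [[321.  111.6]] [[321.  111.6]]
-0.002 [[321.  108.1]] [[321. 108.]]
0 [[321.  104.6]] [[321.  104.4]]
0.002 [[321. 101.]] [[321.  100.8]]
[[449.23426883 167.49185687]
 [464.5703682  195.29494568]
 [429.06836627 122.00438692]
 [422.03929166 218.97376513]]
```

{"api": "play_rows", "payload": {
  "increments": [
    [[4,1,5],[0,0,0]],
    [[0,0,20],[0,0,0]],
    [[0,0,30],[0,0,0]],
    [[0,0,35],[0,0,0]],
    [[0,0,30],[0,0,0]],
    [[0,0,18],[0,0,0]],
    [[0,0,10],[0,0,0]],
    [[0,0,2],[0,0,0]],
    [[0,0,0],[0,0,0]],
    [[0,0,0],[0,0,0]]
  ]
}}

```text
time: 13.0
ee_pos: [0.5933, 0.2606, 0.2557]
ee_rot: [-0.0, 0.784, 0.621, 0.001]
wrist_force: [-0.8, -0.3, -5.1]
gripper_width: 0.134
finger_force: 58.8
```

```bash
python3 - <<'E'
from h import *
import json
c=camera_model('wrist');im=snapshot('wrist');save(im,'w5.png')
o=[.6272,.2477];y=-.234
plan(loc(o,y,[-.036,0.003,.231]),y)
cv2.imwrite('pics/w5c.png',cv2.resize(im[60:300,200:520,::-1],(800,600),interpolation=cv2.INTER_CUBIC))
for h in(.185,.195,.205):print(h,proj(c,loc(o,y,np.array([[-.056,.066,h+.008],[-.022,.066,h+.021],[-.022,.054,h+.021],[-.022,.066,h],[.09,.06,h]])),True).round(1).tolist())
E
```

```text
t 13.05 rotvec [ 0.0012 -0.0019  0.003 ] shift mm [-1.6  0.  24.5] now [0.5932 0.2605 0.2555] F [-0.06  1.08 -4.81] w 0.134 58.8
0.185 [[290.6, 122.3], [343.6, 123.0], [343.3, 142.2], [341.3, 122.1], [486.7, 137.5]]
0.195 [[289.1, 122.8], [344.9, 123.6], [344.6, 143.8], [342.4, 122.5], [493.2, 138.8]]
0.205 [[287.4, 123.3], [346.2, 124.1], [345.9, 145.5], [343.5, 123.0], [500.3, 140.3]]
```

View pics/w5c.png

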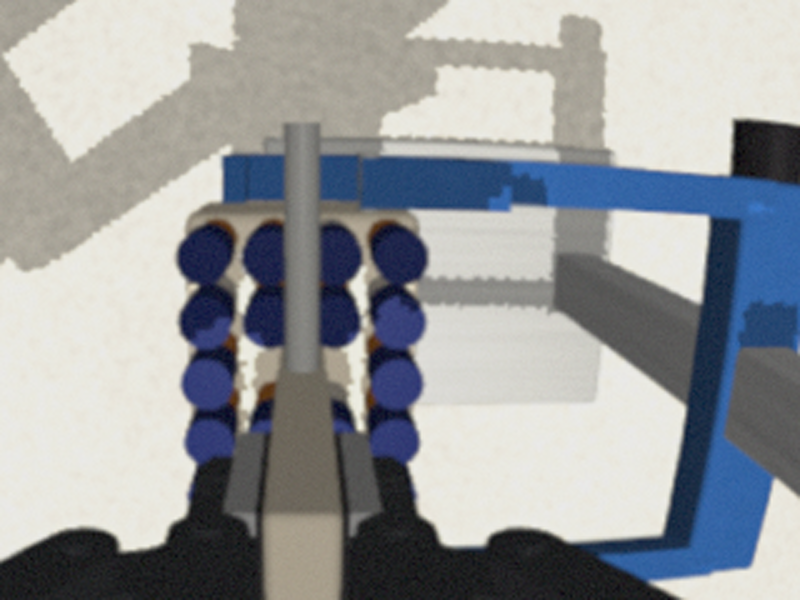

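{"api": "play_rows", "payload": {
  "increments": [
    [[-1.5,0,5],[0,0,0]],
    [[0,0,6],[0,0,0]],
    [[0,0,4],[0,0,0]],
    [[0,0,2],[0,0,0]],
    [[0,0,1],[0,0,0]],
    [[0,0,0],[0,0,0]]
  ]
}}

```text
time: 13.8
ee_pos: [0.5924, 0.2589, 0.2364]
ee_rot: [-0.0, 0.784, 0.621, 0.0]
wrist_force: [0.2, -0.5, -5.2]
gripper_width: 0.135
finger_force: 58.8
```

{"api": "play_rows", "payload": {
  "increments": [
    [[0,0,1],[0,0,0]],
    [[0,0,1],[0,0,0]],
    [[0,0,0],[0,0,0]]
  ]
}}

```text
time: 14.18
ee_pos: [0.5923, 0.2589, 0.2342]
ee_rot: [-0.0, 0.784, 0.621, 0.0]
wrist_force: [-0.5, -0.5, -5.7]
gripper_width: 0.132
finger_force: 58.8
```

{"api": "play_rows", "payload": {
  "increments": [
    [[0,0,1],[0,0,0]],
    [[0,0,0.5],[0,0,0]],
    [[0,0,0],[0,0,0]]
  ]
}}

```text
time: 14.55
ee_pos: [0.5925, 0.259, 0.2331]
ee_rot: [-0.0, 0.784, 0.621, 0.0]
wrist_force: [0.7, -0.5, -3.0]
gripper_width: 0.132
finger_force: 59.2
```

{"api": "play_rows", "payload": {
  "increments": [
    [[0,0,0.5],[0,0,0]],
    [[0,0,0.5],[0,0,0]],
    [[0,0,0],[0,0,0]]
  ]
}}

```text
time: 14.92
ee_pos: [0.5926, 0.2591, 0.2328]
ee_rot: [-0.0, 0.784, 0.621, 0.001]
wrist_force: [-1.5, 0.3, 4.0]
gripper_width: 0.134
finger_force: 60.1
```

{"api": "play_rows", "payload": {
  "increments": [
    [[0,0,0.5],[0,0,0]],
    [[0,0,0.5],[0,0,0]],
    [[0,0,0],[0,0,0]]
  ]
}}

```text
time: 15.3
ee_pos: [0.5927, 0.2591, 0.2327]
ee_rot: [-0.0, 0.784, 0.621, 0.001]
wrist_force: [-4.0, -0.4, 9.2]
gripper_width: 0.132
finger_force: 61.0
```

{"api": "play_rows", "payload": {
  "increments": [
    [[0,0,-1],[0,0,0]],
    [[0,0,-0.4],[0,0,0]],
    [[0,0,0],[0,0,0]],
    [[0,2,0],[0,0,0]],
    [[0,2,0],[0,0,0]],
    [[0,2,0],[0,0,0]],
    [[0,0,0],[0,0,0]]
  ]
}}

```text
time: 16.18
ee_pos: [0.5977, 0.2578, 0.2327]
ee_rot: [-0.001, 0.784, 0.621, 0.0]
wrist_force: [-5.0, 1.2, 9.1]
gripper_width: 0.135
finger_force: 60.7
```

{"api": "play_rows", "payload": {
  "increments": [
    [[0,0,-1],[0,0,0]],
    [[0,0,0],[0,0,0]],
    [[0,0,0],[0,0,0]]
  ]
}}

```text
time: 16.55
ee_pos: [0.598, 0.2576, 0.2328]
ee_rot: [-0.001, 0.784, 0.621, -0.0]
wrist_force: [-3.0, 2.2, 1.8]
gripper_width: 0.13
finger_force: 59.9
```

```bash
python3 - <<'E'
from h import *
s=manip.get_state(); print(s['torque'].round(3)); plan(loc([.6272,.2477],-.234,[0,.003,.2327]),-.234)
E
```

```text
[ 0.025  0.681 -0.215]
t 16.55 rotvec [-0.001  -0.0007  0.003 ] shift mm [ 0.2 30.7  0.1] now [0.598  0.2576 0.2328] F [-2.95  2.19  1.79] w 0.13 59.9
```

{"api": "play_rows", "payload": {
  "increments": [
    [[0,1,-0.3],[0,0,0.003]],
    [[0,2,0],[0,0,0]],
    [[0,2,0],[0,0,0]],
    [[0,0,0],[0,0,0]]
  ]
}}

```text
time: 17.05
ee_pos: [0.603, 0.2561, 0.233]
ee_rot: [-0.0, 0.785, 0.62, -0.0]
wrist_force: [-2.5, -1.0, -3.3]
gripper_width: 0.133
finger_force: 59.2
```

{"api": "play_rows", "payload": {
  "increments": [
    [[0,2,0],[0,0,0]],
    [[0,2,0],[0,0,0]],
    [[0,2,0],[0,0,0]],
    [[0,0,0],[0,0,0]]
  ]
}}

```text
time: 17.55
ee_pos: [0.609, 0.2549, 0.2331]
ee_rot: [-0.0, 0.785, 0.62, 0.0]
wrist_force: [-3.2, -0.0, -4.8]
gripper_width: 0.129
finger_force: 58.9
```

{"api": "play_rows", "payload": {
  "increments": [
    [[0,2,0.3],[0,0,0]],
    [[0,2,0.1],[0,0,0]],
    [[0,2,0],[0,0,0]],
    [[0,0,0],[0,0,0]]
  ]
}}

```text
time: 18.05
ee_pos: [0.6148, 0.2538, 0.2331]
ee_rot: [-0.001, 0.785, 0.62, 0.0]
wrist_force: [-4.7, 1.2, -3.2]
gripper_width: 0.138
finger_force: 59.0
```

{"api": "play_rows", "payload": {
  "increments": [
    [[0,2,0],[0,0,0]],
    [[0,2,0],[0,0,0]],
    [[0,2,0],[0,0,0]],
    [[0,0,0],[0,0,0]]
  ]
}}

```text
time: 18.55
ee_pos: [0.6215, 0.2519, 0.2333]
ee_rot: [0.0, 0.785, 0.62, 0.001]
wrist_force: [0.7, 0.2, -5.2]
gripper_width: 0.127
finger_force: 58.9
```

```bash
python3 - <<'E'
from h import *
s=manip.get_state(); print(s['torque'].round(3)); plan(loc([.6272,.2477],-.234,[0,.003,.2327]),-.234)
E
```

```text
[ 0.086 -0.054  0.009]
t 18.55 rotvec [ 0.0013 -0.0014 -0.0004] shift mm [0.2 6.6 0.6] now [0.6215 0.2519 0.2333] F [ 0.72  0.2  -5.21] w 0.127 58.9
```

{"api": "play_rows", "payload": {
  "increments": [
    [[0,1,0.4],[0,0,0]],
    [[0,1,0.2],[0,0,0]],
    [[0,1,0],[0,0,0]],
    [[0,0,0],[0,0,0]]
  ]
}}

```text
time: 19.05
ee_pos: [0.6238, 0.2516, 0.233]
ee_rot: [-0.0, 0.785, 0.62, 0.001]
wrist_force: [-1.0, 0.4, -1.2]
gripper_width: 0.129
finger_force: 59.5
```

{"api": "play_rows", "payload": {
  "increments": [
    [[0,1,0],[0,0,0]],
    [[0,1,0],[0,0,0]],
    [[0,0,0],[0,0,0]]
  ]
}}

```text
time: 19.42
ee_pos: [0.6256, 0.2511, 0.2328]
ee_rot: [-0.0, 0.785, 0.62, 0.0]
wrist_force: [-3.1, 0.8, 1.6]
gripper_width: 0.134
finger_force: 59.9
```

```bash
python3 - <<'E'
from h import *
s=manip.get_state(); print(s['torque'].round(3)); plan(loc([.6272,.2477],-.234,[0,.003,.2327]),-.234)
E
```

```text
[-0.234  0.672 -0.192]
t 19.425 rotvec [ 0.0001 -0.0012  0.0001] shift mm [0.1 2.3 0.1] now [0.6256 0.2511 0.2328] F [-3.15  0.83  1.6 ] w 0.134 59.9
```

{"api": "play_rows", "payload": {
  "increments": [
    [[0,0.7,-0.2],[0,0,0]],
    [[0,0.7,0],[0,0,0]],
    [[0,0,0],[0,0,0]]
  ]
}}

```text
time: 19.8
ee_pos: [0.6269, 0.2507, 0.2328]
ee_rot: [-0.0, 0.785, 0.62, 0.0]
wrist_force: [-2.9, 0.4, 1.3]
gripper_width: 0.132
finger_force: 60.0
```

{"api": "play_rows", "payload": {
  "increments": [
    [[0,0.7,0],[0,0,0]],
    [[0,0.5,0],[0,0,0]],
    [[0,0,0],[0,0,0]]
  ]
}}

```text
time: 20.18
ee_pos: [0.6277, 0.2505, 0.2328]
ee_rot: [-0.001, 0.785, 0.62, 0.0]
wrist_force: [-5.9, 1.2, 3.8]
gripper_width: 0.133
finger_force: 60.1
```

{"api": "play_rows", "payload": {
  "increments": [
    [[0,0.5,0],[0,0,0]],
    [[0,0.5,0],[0,0,0]],
    [[0,0,0],[0,0,0]]
  ]
}}

```text
time: 20.55
ee_pos: [0.6279, 0.2505, 0.2328]
ee_rot: [-0.001, 0.785, 0.62, -0.001]
wrist_force: [-9.4, 0.6, 5.4]
gripper_width: 0.131
finger_force: 60.3
```

```bash
python3 - <<'E'
from h import *
s=manip.get_state(); print(s['torque'].round(3)); plan(loc([.6272,.2477],-.234,[0,.003,.2327]),-.234)
c=camera_model('wrist');im=snapshot('wrist');save(im,'w6.png')
cv2.imwrite('pics/w6c.png',cv2.resize(im[80:280,220:520,::-1],(780,520),interpolation=cv2.INTER_CUBIC))
E
```

```text
[-0.1    1.956 -0.209]
t 20.55 rotvec [-0.0025 -0.0005  0.0004] shift mm [ 0.1 -0.1  0.1] now [0.6279 0.2505 0.2328] F [-9.42  0.62  5.36] w 0.131 60.3
```

View pics/w6c.png

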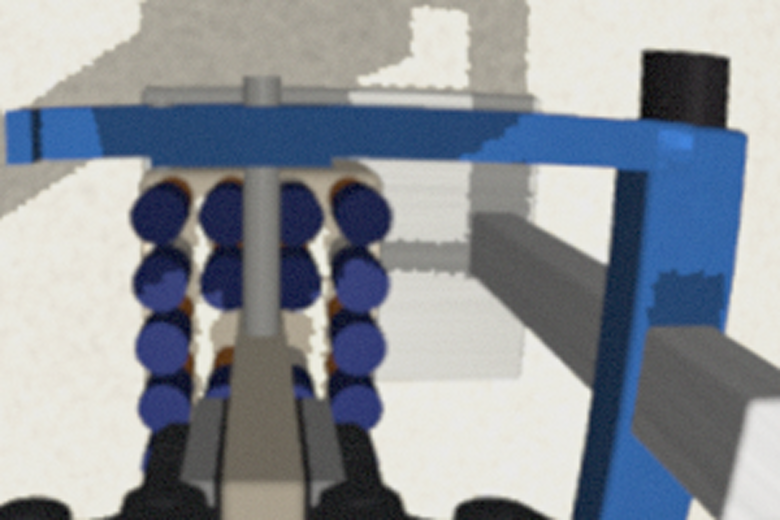

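{"api": "play_rows", "payload": {
  "increments": [
    [[0,-0.5,-0.6],[0,0,0]],
    [[0,0,0],[0,0,0]],
    [[0,0,0],[0,0,0]]
  ]
}}

```text
time: 20.98
ee_pos: [0.6278, 0.2505, 0.2328]
ee_rot: [-0.001, 0.785, 0.62, -0.0]
wrist_force: [-6.1, 1.3, 2.3]
gripper_width: 0.132
finger_force: 59.8
```

{"api": "play_rows", "payload": {
  "increments": [
    [[0,0,0],[0,0,0]],
    [[0,0,0],[0,0,0]],
    [[0,0,0],[0,0,0]],
    [[0,0,0],[0,0,0]],
    [[0,0,0],[0,0,0]],
    [[0,0,0],[0,0,0]]
  ],
  "fingers": 50
}}

```text
time: 21.72
ee_pos: [0.6285, 0.2503, 0.2333]
ee_rot: [-0.0, 0.785, 0.62, 0.0]
wrist_force: [0.4, 0.9, -0.1]
gripper_width: 0.585
finger_force: 0.0
```

{"api": "play_rows", "payload": {
  "increments": [
    [[0,0,-5],[0,0,0]],
    [[0,0,-15],[0,0,0]],
    [[0,0,-25],[0,0,0]],
    [[0,0,-30],[0,0,0]],
    [[0,0,-30],[0,0,0]],
    [[0,0,-30],[0,0,0]],
    [[0,0,-20],[0,0,0]],
    [[0,-20,0],[0,0,0]],
    [[0,-20,0],[0,0,0]],
    [[0,0,0],[0,0,0]],
    [[0,0,0],[0,0,0]]
  ]
}}

```text
time: 23.1
ee_pos: [0.59, 0.2593, 0.3891]
ee_rot: [-0.0, 0.785, 0.62, 0.001]
wrist_force: [-0.6, -0.2, -0.0]
gripper_width: 0.584
finger_force: 0.0
```

```bash
python3 - <<'E'
from h import *
c=camera_model('wrist');im=snapshot('wrist');save(im,'w7.png')
o=[.6272,.2477];y=-.234;h=.197
plan(loc(o,y,[0,0,.3]),y)
P=np.array([[0,.072,h+.004],[0,-.072,h+.004],[-.006,0,h+.077],[.006,0,h+.077],[-.022,.06,h+.021],[-.022,-.06,h+.021],[-.056,-.06,h+.008]])
print(((proj(c,loc(o,y,P),True)-[220,80])*2.6).round(0).tolist())
cv2.imwrite('pics/w7c.png',cv2.resize(im[80:280,220:520,::-1],(780,520),interpolation=cv2.INTER_CUBIC))
for q in('keeper_left','keeper_right'): print(q,[(round(r['confidence'],2),np.round(r['location'])) for r in regions_of('wrist',q)[:3]])
E
```

```text
t 23.15 rotvec [ 0.0003 -0.0011 -0.0003] shift mm [-2.6 38.7 88.7] now [0.5901 0.2592 0.3887] F [-0.72  0.21  0.89] w 0.588 0.0
[[357.0, 82.0], [349.0, 412.0], [360.0, 300.0], [396.0, 300.0], [306.0, 112.0], [302.0, 402.0], [223.0, 391.0]]
keeper_left []
keeper_right [(0.58, array([353., 172.]))]
```

View pics/w7c.png

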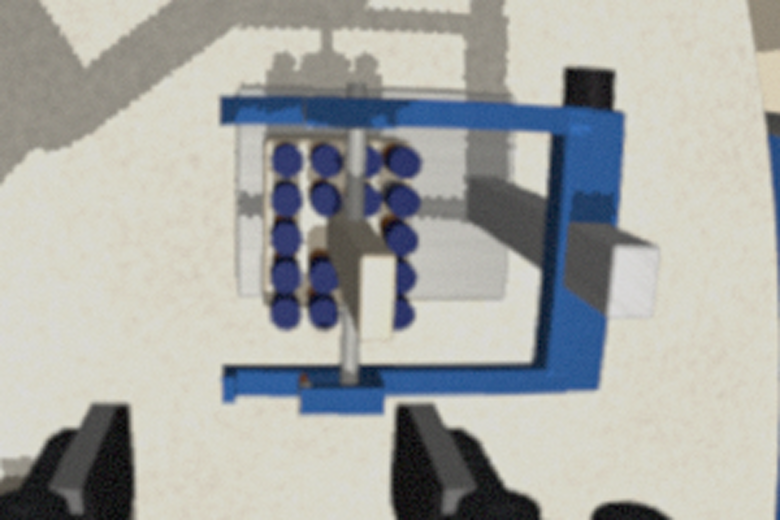

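{"api": "play_rows", "payload": {
  "increments": [
    [[-25,-10,0],[0,0,0]],
    [[-40,-10,0],[0,0,0]],
    [[-40,-10,0],[0,0,0]],
    [[-25,0,0],[0,0,0]],
    [[0,0,0],[0,0,0]],
    [[0,0,0],[0,0,0]]
  ]
}}

```text
time: 24.0
ee_pos: [0.5306, 0.1402, 0.3881]
ee_rot: [-0.001, 0.785, 0.62, 0.0]
wrist_force: [-0.1, 0.6, 0.8]
gripper_width: 0.585
finger_force: 0.0
```

```bash
python3 - <<'E'
from h import *
c=camera_model('wrist');im=snapshot('wrist');save(im,'w8.png')
o=[.6272,.2477];y=-.234;h=.197
P=np.array([[-.02,.054,h+.016],[-.02,.054,h+.002],[-.008,.054,h+.01],[-.02,-.054,h+.016],[0,.072,h+.004],[-.022,.054,h+.021]])
uv=proj(c,loc(o,y,P),True); print(uv.round(1).tolist())
u,v=uv[0].round().astype(int); u0,v0=u-40,v-30
print(((uv-[u0,v0])*8).round().tolist())
cv2.imwrite('pics/w8c.png',cv2.resize(im[v0:v0+70,u0:u0+100,::-1],(800,560),interpolation=cv2.INTER_CUBIC))
E
```

```text
[[368.6, 8.3], [366.7, 12.3], [378.9, 10.7], [369.0, 108.4], [384.8, -1.8], [367.3, 6.6]]
[[316.0, 242.0], [301.0, 274.0], [400.0, 262.0], [320.0, 1043.0], [446.0, 162.0], [307.0, 229.0]]Traceback (most recent call last):
  File "<stdin>", line 8, in <module>
cv2.error: OpenCV(4.12.0) /io/opencv/modules/imgproc/src/resize.cpp:4208: error: (-215:Assertion failed) !ssize.empty() in function 'resize'
```

{"api": "play_rows", "payload": {
  "increments": [
    [[20,0,0],[0,0,0]],
    [[20,0,0],[0,0,0]],
    [[0,0,0],[0,0,0]],
    [[0,0,0],[0,0,0]]
  ]
}}

```text
time: 24.55
ee_pos: [0.5395, 0.1795, 0.3879]
ee_rot: [-0.0, 0.784, 0.62, -0.0]
wrist_force: [-0.1, 0.4, 0.1]
gripper_width: 0.583
finger_force: 0.0
```

```bash
python3 - <<'E'
from h import *
c=camera_model('wrist');im=snapshot('wrist');save(im,'w8.png')
o=[.6272,.2477];y=-.234;h=.197
P=np.array([[-.02,.054,h+.016],[-.02,.054,h+.002],[-.008,.054,h+.01],[-.02,-.054,h+.016],[0,.072,h+.004],[-.022,.054,h+.021]])
uv=proj(c,loc(o,y,P),True); print(uv.round(1).tolist())
u,v=uv[0].round().astype(int); u0,v0=u-30,max(v-30,0)
print(((uv-[u0,v0])*5).round().tolist())
cv2.imwrite('pics/w8c.png',cv2.resize(im[v0:v0+120,u0:u0+110,::-1],(550,600),interpolation=cv2.INTER_CUBIC))
E
```

```text
[[369.9, 44.1], [367.9, 46.8], [380.3, 45.9], [368.8, 147.2], [386.4, 31.8], [368.7, 42.9]]
[[149.0, 150.0], [139.0, 164.0], [202.0, 160.0], [144.0, 666.0], [232.0, 89.0], [143.0, 145.0]]
```

View pics/w8c.png

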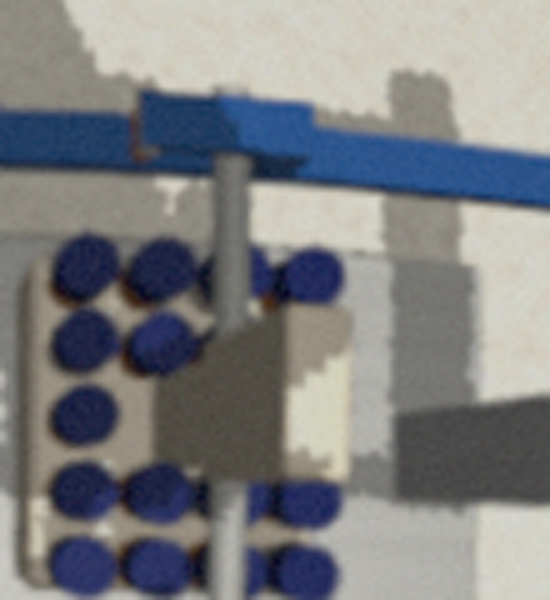

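```bash
python3 -c "
from workcell import manip
print(manip.job_done())"
```

```text
the job is handed in; nothing more can be done
None
```

The carrier now hangs on the blue fork, home against the stops, with both keepers seen shut behind it in the last pictures. I let go and handed the job in at about 25 s of the 67 s allowed; no verdict came back.

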